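# Fetch the parts cup from behind the spray cans

## Task

First move all three spray cans out of the drip tray and stand them together on the black rubber mat, leaving the parts cup where it is; then set the parts cup in the middle of the cork coaster; only then put each can back in the tray, standing centred on the pad of its own colour. Keep the cans and the cup upright throughout and do not shift the carburettor.

Things in the scene. Friction and masses are not known exactly. Their poses are not given: they have to be found in the camera images.
- can_red: loose upright red spray can, 0.22 kg (may vary by a third): straight body 52 mm in diameter and 105 mm high, then a narrower red cap 34 mm in diameter up to 130 mm; origin at the centre of its underside, z up along the can. At the start it stands on the red pad.
- can_blue: loose upright blue spray can, 0.22 kg (may vary by a third): straight body 52 mm in diameter and 105 mm high, then a narrower blue cap 34 mm in diameter up to 130 mm; origin at the centre of its underside, z up along the can. At the start it stands on the blue pad.
- can_yellow: loose upright yellow spray can, 0.22 kg (may vary by a third): straight body 52 mm in diameter and 105 mm high, then a narrower yellow cap 34 mm in diameter up to 130 mm; origin at the centre of its underside, z up along the can. At the start it stands on the yellow pad.
- parts_cup: loose open dark steel cup holding orange floats and brass jets (fixed inside), 60 mm in diameter, 42 mm high, wall 3 mm, 0.12 kg; origin at the centre of its underside, z up. It starts on the drip tray's floor, 3 mm above the bench, behind the cans as seen from the robot; the cans stand round its front and sides, 60 to 70 mm from it centre to centre, leaving no room for a gripper.
- pad_red: fixed red round pad, 68 mm in diameter, 4 mm thick, home of the red can, on the floor of an aluminium drip tray (190 x 230 mm, rim 10 mm high); origin at the centre of its underside, its top 7 mm above the bench. The three pads, in varying order, form a triangle: one in front, two side by side 122 mm apart and 43 mm farther back; its axis of symmetry points to about the cup.
- pad_blue: fixed blue round pad, 68 mm in diameter, 4 mm thick, home of the blue can, on the floor of an aluminium drip tray (190 x 230 mm, rim 10 mm high); origin at the centre of its underside, its top 7 mm above the bench. The three pads, in varying order, form a triangle: one in front, two side by side 122 mm apart and 43 mm farther back; its axis of symmetry points to about the cup.
- pad_yellow: fixed yellow round pad, 68 mm in diameter, 4 mm thick, home of the yellow can, on the floor of an aluminium drip tray (190 x 230 mm, rim 10 mm high); origin at the centre of its underside, its top 7 mm above the bench. The three pads, in varying order, form a triangle: one in front, two side by side 122 mm apart and 43 mm farther back; its axis of symmetry points to about the cup.
- parking_mat: fixed black rubber mat lying on the bench, 130 mm along its own x, 220 mm along its own y, 6 mm thick, empty at the start; origin at the centre of its underside. The three cans fit on it side by side along its y, 70 mm apart.
- cork_coaster: fixed round cork coaster with a green edge, lying on the bench, 90 mm in diameter, 6 mm thick, empty at the start, with the carburettor standing just beyond it (along the coaster's own +x); origin at the centre of its underside.
- carburettor: loose aluminium carburettor with a round black top, about 84 x 56 mm and 76 mm high, 0.6 kg, a bystander; origin at the centre of its underside, 135 mm from the coaster's centre.
Not all that is in view belongs to the job. Of the things shaped like the can_yellow, the yellow one is meant.

How it is judged:
By the outcome, as a careful person would: the job done as asked, in the order asked, and still so for the second after the job is handed in, with the robot touching nothing.
It also fails if it takes over 147 s, if anything falls off the work surface, if the arm or the gripper's body presses on something with over 40 N, if the wrist force passes 120 N, or if a joint passes its speed limit or range.

## Robot

A 7-joint arm with a two-finger parallel gripper is mounted at the origin on the work surface. World frame = base frame: x ahead of the robot, y to its left, z up, the work surface at z = 0. Lengths are in m, angles in rad, forces in N, time in s.
With the tool pointing down it reaches from about 0.425 to 0.875 m from the base axis. Payload 4.7 kg.
Tool frame: the origin (TCP) lies between the finger pads; the fingertips stand bot.tcp_to_tips ahead of it and the grasp point (between the pads) lies 3 mm ahead of it (bot.tcp_to_tips is the distance from the TCP to the fingertips, in m); z points along the fingers, y is the line along which they close (so a half turn about z gives the same grasp; the last joint's range is limited). The gripper opens to 85 mm and grips with 20 to 120 N. Pads are 22 mm wide; open, the fingers measure 114 mm over their backs; the gripper's body (76 mm by 85 mm) begins 54 mm behind the grasp point. The pads swing forward as they close: fully open they stand 13 mm farther back than shut.
Start: joints at [-1.257, 0.321, -0.07, 1.45, 0.023, 1.371, -0.057], TCP at [0.192, 0.621, 0.253] pointing down, gripper open.
Joint ranges: [-2.86, 2.86], [-0.3, 2.09], [-1.38, 1.24], [0.06, 2.45], [-1.56, 4.7], [0.09, 2.05], [-2.69, 2.69]. Speed limits (rad/s): [2.57, 2.57, 3.14, 3.14, 3.14, 3.14, 3.14].

## Interface

Orientations are given as a 3x3 rotation matrix whose columns are the frame's x, y, z axes.
In Python, from workcell import bot, cams gives the robot as it stands. The module is installed in compiled form; this text tells all that it offers.
- The arm moves only by the tool arm_command, never from a script. Its argument "commands" is a list that holds one entry, the list of rows, each a list of 7 numbers: the finger opening in mm, from 0 to 85.4, then the shift along the tool's x, y, z in mm, then the turn, a rotation vector about the tool's x, y, z in degrees. A call has exactly 8 rows; each row shifts and turns the commanded pose from where the row before left it, along the tool's axes as they then stand; what a row does not reach is not made up. A row lasts 1/12 s, in which the tool goes at most 41.7 mm and 7.16 degrees, less where a joint would pass 70% of its speed; a pose out of reach is approached as far as the arm can. A call with a gripper value outside its range is refused whole. The fingers move at their own pace and stop on an object; "newtons" is the grip in N (left out, the last holds). Time passes only in rows, so rows that do not move let the fingers close, or fill a call up. It gives the time, the measured TCP pose, the force, the opening and the grip force at its end, in the units of the state.
- bot.read_state(): the state, without advancing time (a new reading comes with each control period).
- cams.get_image(name): name is "scene" or "top" or "wrist"; returns the picture (384x512x3 uint8, blue, green, red); there is no depth.
- cams.camera_model(name): a dict with "intrinsics" (3x3 intrinsics, pixels), "rvec" (rotation vector, rad) and "tvec" (3), from world to camera coordinates, as OpenCV has them. Camera axes: x right, y down, z forward; pixel columns grow to the right and rows downward; lengths in m; the calibration is good to about 2 mm. A picture is of the moment at which its call begins: read the wrist's pose just before it. camera_model takes no time and is no camera call; for the wrist camera it gives the pose at the moment of the call.
- bot.finish_job(): hands the job in; it is judged then, once.
The state is a dict: "t": time; "qpos": joint angles; "joint_velocities": joint speeds; "joint_torque": joint torques, N m; "ee_pos": TCP position; "eef_rot": TCP orientation; "wrist_force": force on the tool from outside, world axes, zero at the start; "ft_torque": the same for the moment, N m; "grip_width": finger opening in m; "gripper_force": force on a finger pad.
Only numpy, scipy, OpenCV 4.12 (cv2) and the standard library are available. Lean on these libraries where they do the work, as an engineer would, in place of code of your own. Each camera call takes 0.05 s, during which the arm holds its last target. There are 200 camera calls.

## Working session

There is one attempt and no reset: what is moved stays moved. The work goes in short steps, Python scripts to look and compute and a tool call to move; the robot and the scene stay as the last step left them, time stands still between calls to the robot, and variables do not carry over. Pictures are saved under pics/ and viewed, at most 14 in all, crops included, and the job is handed in when it is done.

Besides the shell and the picture viewer there is one more tool, called after ">>>" by a JSON object that holds its "op" and its "data", one argument or row to a line. arm_command: Moves the arm, as the interface text tells. Its arguments: {"type":"object","properties":{"commands":{"type":"array"},"newtons":{"type":"number"}},"required":["commands"]}

```bash
mkdir -p pics; python3 - <<'E'
from workcell import bot, cams
import cv2,numpy as np
s=bot.read_state()
print(s['t'],s['ee_pos'],np.round(s['eef_rot'],3).tolist(),s['grip_width'],bot.tcp_to_tips)
a=cams.get_image('scene');b=cams.get_image('top')
cv2.imwrite('pics/scene0.png',a);cv2.imwrite('pics/top0.png',b)
for n in('scene','top','wrist'):
  m=cams.camera_model(n);R=cv2.Rodrigues(m['rvec'])[0];print(n,(-R.T@np.ravel(m['tvec'])).round(3),R.round(2).tolist(),m['intrinsics'][0][0])
E
```

```text
0.0 [0.1918632  0.62052425 0.25222013] [[-0.955, 0.295, -0.0], [0.295, 0.955, -0.002], [-0.0, -0.002, -1.0]] 0.08550563029823899 0.022
scene [ 1.015 -0.203  0.704] [[0.33, 0.94, 0.01], [0.72, -0.25, -0.65], [-0.61, 0.22, -0.76]] 399.3718048045472
top [ 0.306 -0.022  0.992] [[0.02, -1.0, 0.0], [-0.98, -0.02, -0.2], [0.2, 0.0, -0.98]] 456.64900170251224
wrist [0.125 0.641 0.373] [[0.3, 0.96, -0.0], [0.92, -0.28, 0.27], [0.26, -0.08, -0.96]] 270.8834657127614
```

View pics/scene0.png

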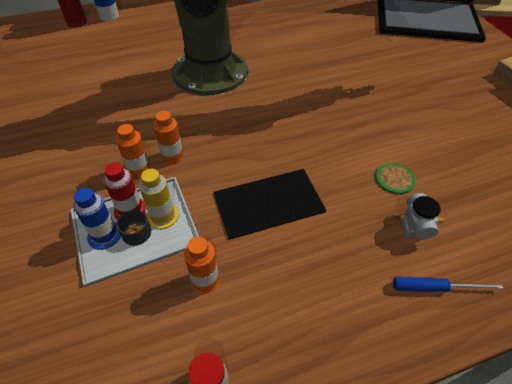

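View pics/top0.png

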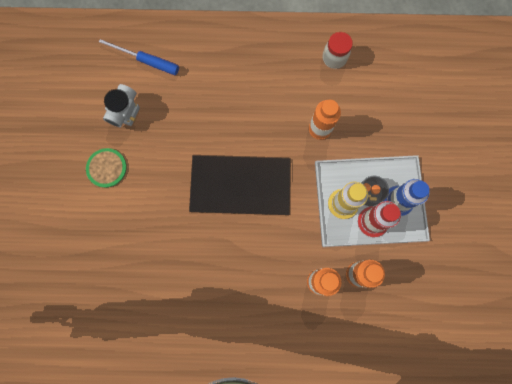

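The scene view shows the blue (95,215), red (120,190) and yellow (157,200) cans around the cup (135,228) in the tray. The mat is at (270,203), the coaster at (395,178) with the carburettor beyond it, and three orange cans are decoys. The top view agrees: tray (372,200), mat (241,184), coaster (106,168).

```bash
cat > h.py <<'E'
from workcell import bot, cams
import cv2,numpy as np
def ray(n,uv,z,m=None):
    m=m or cams.camera_model(n);K=np.array(m['intrinsics']);R=cv2.Rodrigues(np.array(m['rvec']))[0];t=np.ravel(m['tvec'])
    c=-R.T@t;d=R.T@np.linalg.inv(K)@np.array([uv[0],uv[1],1.]);return (c+d*(z-c[2])/d[2])[:2]
def proj(n,p,m=None):
    m=m or cams.camera_model(n)
    return cv2.projectPoints(np.array([p],float),np.array(m['rvec']),np.array(m['tvec']),np.array(m['intrinsics']),None)[0].ravel()
def blobs(img,lo,hi,amin=60):
    h=cv2.cvtColor(img,cv2.COLOR_BGR2HSV);m=cv2.inRange(h,np.array(lo),np.array(hi))
    cs=[c for c in cv2.findContours(m,cv2.RETR_EXTERNAL,cv2.CHAIN_APPROX_NONE)[0] if cv2.contourArea(c)>amin]
    return sorted(cs,key=cv2.contourArea,reverse=True)
E
python3 - <<'E'
from h import *
T=cv2.imread('pics/top0.png');S=cv2.imread('pics/scene0.png')
for n,I in(('top',T),('scene',S)):
  c=blobs(I,(0,0,0),(180,255,28),1500)
  for k in c[:3]:
    r=cv2.minAreaRect(k);bp=[ray(n,p,.006) for p in cv2.boxPoints(r)];print(n,'mat',r,np.mean([ray(n,p[0],.006) for p in cv2.convexHull(k)],0).round(3),np.round(bp,3).tolist())
  for k in blobs(I,(50,120,60),(80,255,255),80)[:2]:
    e=cv2.fitEllipse(cv2.convexHull(k));print(n,'coaster',e,ray(n,e[0],.006).round(4))
  h=[k for k in blobs(I,(85,0,130),(125,70,240),1500)]
  for k in h[:2]:
    r=cv2.minAreaRect(k);print(n,'tray',r,[ray(n,p,.010).round(3).tolist() for p in cv2.boxPoints(r)],ray(n,r[0],.01))
a=cv2.resize(T[140:260,305:440],None,fx=4,fy=4,interpolation=2);b=cv2.resize(S[155:280,60:215],None,fx=4,fy=4,interpolation=2)
cv2.imwrite('pics/crop.png',cv2.resize(np.vstack([cv2.resize(a,(520,462))]),None,fx=1,fy=1))
cv2.imwrite('pics/cropb.png',b)
E
```

```text
top coaster ((105.68036651611328, 167.4895477294922), (37.032997131347656, 39.60851287841797), 65.8236083984375) [0.5515 0.2933]
scene mat ((269.42449951171875, 201.73587036132812), (48.900360107421875, 102.3336181640625), 74.05460357666016) [ 0.524 -0.005] [[0.457, -0.112], [0.452, 0.131], [0.587, 0.101], [0.585, -0.118]]
scene coaster ((395.27764892578125, 177.86122131347656), (28.102985382080078, 40.08036804199219), 108.11829376220703) [0.5544 0.2949]
```

View pics/crop.png

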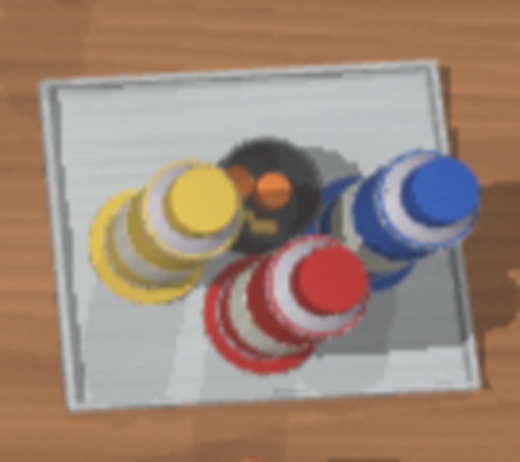

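View pics/cropb.png

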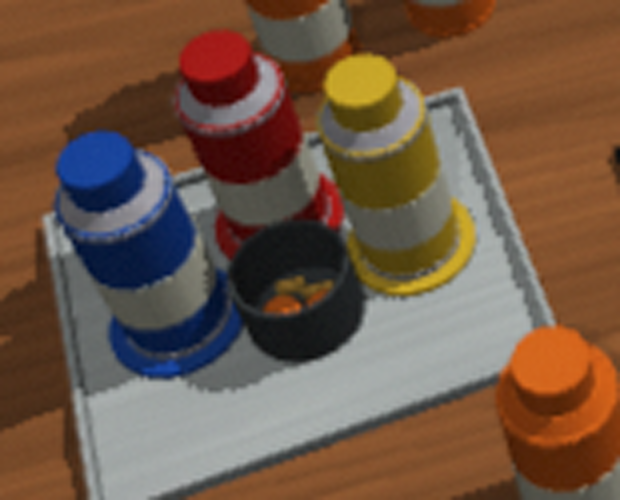

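The crops show the cap tops clearly. In full-picture pixels, the top view has yellow (357.7,191.7), red (390.9,212.7) and blue (419.5,188.8). The scene view has (150.3,175.5), (114.3,170.8) and (84.5,195). The cup sits behind red.

```bash
python3 - <<'E'
from h import *
T=cv2.imread('pics/top0.png')
f=lambda u,v:(305+u/3.852,140+v/3.85)
caps={'y':((203,199),(150.3,175.5)),'r':((331,280),(114.3,170.8)),'b':((441,188),(84.5,195))}
P={}
for k,(a,b) in caps.items():
  p,q=ray('top',f(*a),.137),ray('scene',b,.137);P[k]=(p+q)/2;print(k,p.round(4),q.round(4))
yb=P['y']-P['b'];print('yb dist',np.linalg.norm(yb),'red perp',np.linalg.norm(P['r']-(P['y']+P['b'])/2), 'ang',np.degrees(np.arctan2(*yb)))
print('tray',[ray('top',f(*c),.01).round(3).tolist() for c in((40,80),(437,62),(480,388),(70,410))])
print('pads y,r base', ray('top',f(147,245),.007),ray('top',f(270,315),.007))
print('cup',ray('top',f(268,190),.045), ray('scene',(60+297/4,155+262/4),.045))
for c in((371,268),(326,282),(328,108),(340,43)):print('orange',ray('top',c,.13).round(3))
print('carb',ray('top',(118,100),.076),ray('scene',(427,208),.076))
v=cv2.cvtColor(T,cv2.COLOR_BGR2HSV)[...,2];m=(v<45).astype(np.uint8);m[:140]=0;m[230:]=0;m[:,300:]=0;m[:,:170]=0
k=max(cv2.findContours(m,0,1)[0],key=cv2.contourArea);r=cv2.minAreaRect(k);print('mat',r,ray('top',r[0],.006),[ray('top',p,.006).round(3).tolist() for p in cv2.boxPoints(r)])
E
```

```text
y [ 0.4802 -0.2332] [ 0.4842 -0.2304]
r [ 0.4407 -0.2948] [ 0.45   -0.2926]
b [ 0.4879 -0.3516] [ 0.4918 -0.3494]
yb dist 0.11898762469166388 red perp 0.04073615836150537 ang -3.7058661120634677
tray [[0.574, -0.173], [0.59, -0.403], [0.401, -0.416], [0.385, -0.187]]
pads y,r base [ 0.47943498 -0.23266496] [ 0.440651   -0.30100482]
cup [ 0.50464902 -0.29182822] [ 0.50605443 -0.28457437]
orange [ 0.337 -0.255]
orange [ 0.31  -0.171]
orange [ 0.651 -0.181]
orange [ 0.794 -0.208]
carb [0.68263111 0.25657501] [0.68868051 0.26175058]Traceback (most recent call last):
  File "<stdin>", line 15, in <module>
ValueError: max() iterable argument is empty
```

>>> {"op": "arm_command", "data": {
  "commands": [
    [[70, 0, 0, 0, 0, 0, 7], [70, 0, 0, 0, 0, 0, 7], [70, 0, 0, 0, 0, 0, 7], [70, 0, 0, 0, 0, 0, 7], [70, 0, 0, 0, 0, 0, 7], [70, 0, 0, 0, 0, 0, 7], [70, 0, 0, 0, 0, 0, 7], [70, 0, 0, 0, 0, 0, 7]]
  ],
  "newtons": 40
}}

```text
t: 0.77
ee_pos: [0.1919, 0.6207, 0.2527]
eef_rot: [[-0.284, 0.959, -0.0], [0.959, 0.284, -0.001], [-0.001, -0.001, -1.0]]
wrist_force: [-0.4, -0.7, -0.4]
grip_width: 0.0704
gripper_force: 0.0
```

```bash
python3 - <<'E'
from h import *
T=cv2.imread('pics/top0.png')
print(T[184,241],T[160,200],T[150,241])
m=(T.max(2)<60).astype(np.uint8);m[:140]=0;m[230:]=0;m[:,300:]=0;m[:,:170]=0
k=max(cv2.findContours(m,0,1)[0],key=cv2.contourArea);r=cv2.minAreaRect(k);print('mat',r,ray('top',r[0],.006),[ray('top',p,.006).round(3).tolist() for p in cv2.boxPoints(r)])
E
```

```text
[43 45 49] [40 41 48] [ 82 117 168]
mat ((239.77317810058594, 184.758544921875), (98.35823822021484, 55.504154205322266), 1.7899105548858643) [ 0.51772866 -0.00559958] [[0.457, 0.102], [0.583, 0.104], [0.58, -0.116], [0.454, -0.112]]
```

>>> {"op": "arm_command", "data": {
  "commands": [
    [[70, 0, 0, 0, 0, 0, 6.4], [70, 0, 0, 0, 0, 0, 6.4], [70, -36.5, 16.4, 0, 0, 0, 0], [70, -36.5, 16.4, 0, 0, 0, 0], [70, -36.5, 16.4, 0, 0, 0, 0], [70, -36.5, 16.4, 0, 0, 0, 0], [70, -36.5, 16.4, 0, 0, 0, 0], [70, -36.5, 16.4, 0, 0, 0, 0]]
  ]
}}

```text
t: 1.43
ee_pos: [0.306, 0.4074, 0.2529]
eef_rot: [[-0.07, 0.998, -0.0], [0.998, 0.07, -0.0], [-0.0, -0.0, -1.0]]
wrist_force: [1.2, 0.5, 0.0]
grip_width: 0.0699
gripper_force: 0.0
```

>>> {"op": "arm_command", "data": {
  "commands": [
    [[70, -36.5, 16.4, 0, 0, 0, 0], [70, -36.5, 16.4, 0, 0, 0, 0], [70, -36.5, 16.4, 0, 0, 0, 0], [70, -36.5, 16.4, 0, 0, 0, 0], [70, -36.5, 16.4, 0, 0, 0, 0], [70, -36.5, 16.4, 0, 0, 0, 0], [70, -36.5, 16.4, 0, 0, 0, 0], [70, -36.5, 16.4, 0, 0, 0, 0]]
  ]
}}

```text
t: 2.1
ee_pos: [0.4572, 0.1254, 0.2532]
eef_rot: [[-0.07, 0.998, -0.0], [0.998, 0.07, 0.001], [0.001, -0.0, -1.0]]
wrist_force: [1.0, 0.2, 0.4]
grip_width: 0.0699
gripper_force: 0.0
```

>>> {"op": "arm_command", "data": {
  "commands": [
    [[70, -39, 0, 0, 0, 0, 0], [70, -39, 0, 0, 0, 0, 0], [70, -39, 0, 0, 0, 0, 0], [70, -39, 0, 0, 0, 0, 0], [70, -39, 0, 0, 0, 0, 0], [70, -39, 0, 0, 0, 0, 0], [70, 0, 0, 0, 0, 0, 0], [70, 0, 0, 0, 0, 0, 0]]
  ]
}}

```text
t: 2.77
ee_pos: [0.4728, -0.1086, 0.2532]
eef_rot: [[-0.064, 0.998, -0.0], [0.998, 0.064, 0.0], [0.0, -0.0, -1.0]]
wrist_force: [-0.5, 1.5, -0.4]
grip_width: 0.0698
gripper_force: 0.0
```

>>> {"op": "arm_command", "data": {
  "commands": [
    [[70, -30, 0, 0, 0, 0, 0], [70, -30, 0, 0, 0, 0, 0], [70, -30, 0, 0, 0, 0, 0], [70, -10, 0, 0, 0, 0, 0], [70, 0, 0, 0, 0, 0, 0], [70, 0, 0, 0, 0, 0, 0], [70, 0, 0, 0, 0, 0, 0], [70, 0, 0, 0, 0, 0, 0]]
  ]
}}

```text
t: 3.43
ee_pos: [0.4807, -0.2036, 0.253]
eef_rot: [[-0.074, 0.997, -0.0], [0.997, 0.074, 0.001], [0.001, -0.0, -1.0]]
wrist_force: [-0.1, -0.9, -0.3]
grip_width: 0.0702
gripper_force: 0.0
```

```bash
python3 - <<'E'
from h import *
m=cams.camera_model('wrist');I=cams.get_image('wrist');cv2.imwrite('pics/w0.png',I)
import json;json.dump({k:np.array(v).tolist() for k,v in m.items()},open('w0.json','w'))
E
```

```text
(no output)
```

View pics/w0.png

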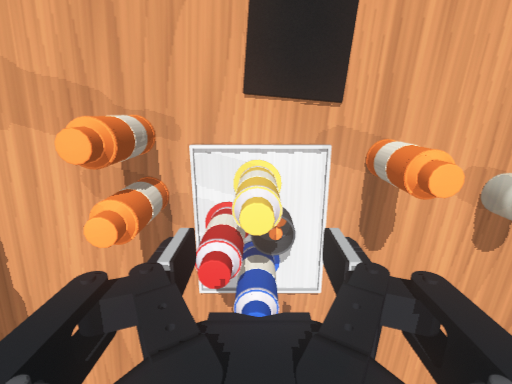

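Close view: the yellow cap top is at (257,216), the red cap top at (215,270), and blue is partly hidden behind the gripper. The tray corners are near (190,146), (331,145) and (320,293).

```bash
python3 - <<'E'
from h import *
import json;m={k:np.array(v) for k,v in json.load(open('w0.json')).items()}
I=cv2.imread('pics/w0.png')
print('y',ray('w',(257,216),.137,m),'r',ray('w',(215,270),.137,m),'cup',ray('w',(276,232),.045,m))
print('tray',[ray('w',p,.01,m).round(3).tolist() for p in((190,146),(331,145),(320,293))])
print('mat edge',[ray('w',p,.006,m).round(3).tolist() for p in((244,96),(341,103))])
# yellow pad front edge & red pad edges
for p in ((257,159),(233,183),(281,183)):print('ypad',ray('w',p,.007,m).round(4))
E
```

```text
y [ 0.48083612 -0.22887502] r [ 0.44330921 -0.28929049] cup [ 0.50954393 -0.28608164]
tray [[0.387, -0.186], [0.575, -0.171], [0.591, -0.401]]
mat edge [[0.455, -0.117], [0.581, -0.116]]
ypad [ 0.4777 -0.1972]
ypad [ 0.4466 -0.2335]
ypad [ 0.5136 -0.2286]
```

>>> {"op": "arm_command", "data": {
  "commands": [
    [[70, -27, -2, 0, 0, 0, 0], [70, 0, 0, 35, 0, 0, 0], [70, 0, 0, 35, 0, 0, 0], [70, 0, 0, 35, 0, 0, 0], [70, 0, 0, 30, 0, 0, 0], [70, 0, 0, 20, 0, 0, 0], [70, 0, 0, 0, 0, 0, 0], [70, 0, 0, 0, 0, 0, 0]]
  ]
}}

```text
t: 4.15
ee_pos: [0.4799, -0.232, 0.0979]
eef_rot: [[-0.071, 0.997, -0.002], [0.997, 0.071, 0.0], [0.001, -0.002, -1.0]]
wrist_force: [0.3, -0.2, 0.3]
grip_width: 0.0699
gripper_force: 0.0
```

>>> {"op": "arm_command", "data": {
  "commands": [
    [[40, 0, 0, 0, 0, 0, 0], [40, 0, 0, 0, 0, 0, 0], [40, 0, 0, 0, 0, 0, 0], [40, 0, 0, 0, 0, 0, 0], [40, 0, 0, 0, 0, 0, 0], [40, 0, 0, 0, 0, 0, 0], [40, 0, 0, -5, 0, 0, 0], [40, 0, 0, -5, 0, 0, 0]]
  ]
}}

```text
t: 4.82
ee_pos: [0.4802, -0.2327, 0.1088]
eef_rot: [[-0.07, 0.998, 0.0], [0.998, 0.07, 0.0], [0.0, 0.0, -1.0]]
wrist_force: [-0.2, 0.2, -2.9]
grip_width: 0.0507
gripper_force: 42.1
```

>>> {"op": "arm_command", "data": {
  "commands": [
    [[40, 0, 0, -35, 0, 0, 0], [40, 0, 0, -35, 0, 0, 0], [40, 25, 5, 0, 0, 0, 0], [40, 36, 7.5, 0, 0, 0, 0], [40, 36, 7.5, 0, 0, 0, 0], [40, 36, 7.5, 0, 0, 0, 0], [40, 36, 7.5, 0, 0, 0, 0], [40, 36, 7.5, 0, 0, 0, 0]]
  ]
}}

```text
t: 5.48
ee_pos: [0.5081, -0.0236, 0.1789]
eef_rot: [[-0.07, 0.998, 0.001], [0.998, 0.07, 0.001], [0.001, 0.001, -1.0]]
wrist_force: [0.6, 0.4, -2.4]
grip_width: 0.0509
gripper_force: 43.7
```

>>> {"op": "arm_command", "data": {
  "commands": [
    [[40, 36, 7.5, 0, 0, 0, 0], [40, 30, 5, 0, 0, 0, 0], [40, 22, 5, 0, 0, 0, 0], [40, 0, 0, 30, 0, 0, 0], [40, 0, 0, 25, 0, 0, 0], [40, 0, 0, 15, 0, 0, 0], [40, 0, 0, 0, 0, 0, 0], [40, 0, 0, 0, 0, 0, 0]]
  ]
}}

```text
t: 6.15
ee_pos: [0.519, 0.0633, 0.1082]
eef_rot: [[-0.07, 0.998, -0.001], [0.998, 0.07, -0.001], [-0.001, -0.001, -1.0]]
wrist_force: [1.2, -0.8, -1.8]
grip_width: 0.051
gripper_force: 43.5
```

>>> {"op": "arm_command", "data": {
  "commands": [
    [[40, 0, 0, 5, 0, 0, 0], [40, 0, 0, 3, 0, 0, 0], [40, 0, 0, 2.5, 0, 0, 0], [40, 0, 0, 0, 0, 0, 0], [70, 0, 0, 0, 0, 0, 0], [70, 0, 0, 0, 0, 0, 0], [70, 0, 0, 0, 0, 0, 0], [70, 0, 0, 0, 0, 0, 0]]
  ]
}}

```text
t: 6.82
ee_pos: [0.5197, 0.0637, 0.0981]
eef_rot: [[-0.07, 0.998, 0.001], [0.998, 0.07, 0.0], [0.0, 0.001, -1.0]]
wrist_force: [-0.3, 0.6, 0.1]
grip_width: 0.0698
gripper_force: 0.0
```

>>> {"op": "arm_command", "data": {
  "commands": [
    [[70, 0, 0, -20, 0, 0, 0], [70, 0, 0, -30, 0, 0, 0], [70, 0, 0, -35, 0, 0, 0], [70, -36, -10, 0, 0, 0, 0], [70, -36, -12, 0, 0, 0, 0], [70, -36, -12, 0, 0, 0, 0], [70, -36, -12, 0, 0, 0, 0], [70, -36, -12, 0, 0, 0, 0]]
  ]
}}

```text
t: 7.48
ee_pos: [0.4737, -0.1215, 0.183]
eef_rot: [[-0.071, 0.998, 0.001], [0.998, 0.071, 0.001], [0.001, 0.001, -1.0]]
wrist_force: [1.1, 0.1, -0.7]
grip_width: 0.0698
gripper_force: 0.0
```

>>> {"op": "arm_command", "data": {
  "commands": [
    [[70, -34, -9, 0, 0, 0, 0], [70, -34, -9, 0, 0, 0, 0], [70, -34, -9, 0, 0, 0, 0], [70, -34, -9, 0, 0, 0, 0], [70, -34, -8, 0, 0, 0, 0], [70, 0, 0, 0, 0, 0, 0], [70, 0, 0, 0, 0, 0, 0], [70, 0, 0, 0, 0, 0, 0]]
  ]
}}

```text
t: 8.15
ee_pos: [0.4424, -0.2923, 0.1826]
eef_rot: [[-0.07, 0.998, -0.0], [0.998, 0.07, 0.001], [0.001, -0.0, -1.0]]
wrist_force: [0.3, -0.2, -0.3]
grip_width: 0.0702
gripper_force: 0.0
```

```bash
python3 - <<'E'
from h import *
S=cams.get_image('scene');cv2.imwrite('pics/s1.png',cv2.resize(S[90:290,50:350],(780,520)))
E
```

```text
(no output)
```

View pics/s1.png

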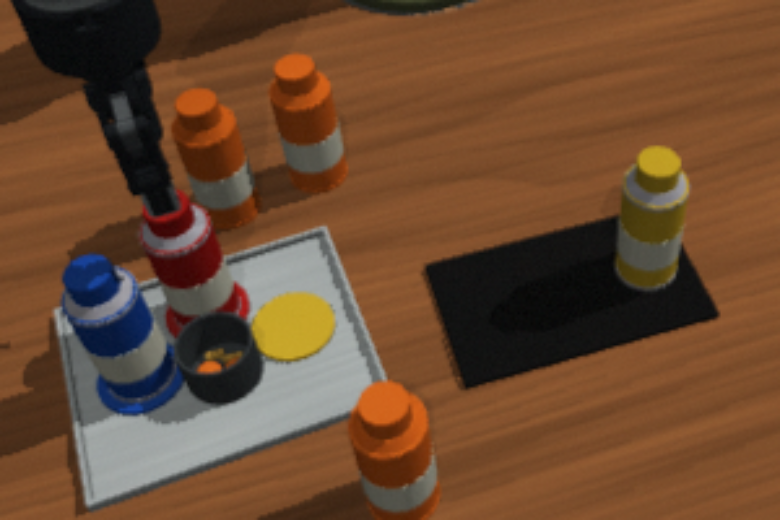

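Yellow stands upright on the mat at (652,230) in the crop, and the bare yellow pad is visible at (293,326). The gripper is above red.

>>> {"op": "arm_command", "data": {
  "commands": [
    [[70, 0, 0, 30, 0, 0, 0], [70, 0, 0, 30, 0, 0, 0], [70, 0, 0, 25, 0, 0, 0], [70, 0, 0, 0, 0, 0, 0], [40, 0, 0, 0, 0, 0, 0], [40, 0, 0, 0, 0, 0, 0], [40, 0, 0, 0, 0, 0, 0], [40, 0, 0, 0, 0, 0, 0]]
  ]
}}

```text
t: 8.87
ee_pos: [0.4434, -0.2927, 0.0992]
eef_rot: [[-0.071, 0.997, 0.003], [0.997, 0.071, -0.0], [-0.0, 0.003, -1.0]]
wrist_force: [-0.2, -1.0, -2.1]
grip_width: 0.0508
gripper_force: 41.9
```

```bash
python3 - <<'E'
from h import *
print('ypad',ray('scene',(50+293/2.6,90+326/2.6),.007),'ycan cap',ray('scene',(50+657/2.6,90+163/2.6),.136))
E
```

```text
ypad [ 0.48333845 -0.23056469] ycan cap [0.52246011 0.0639274 ]
```

>>> {"op": "arm_command", "data": {
  "commands": [
    [[40, 0, 0, 0, 0, 0, 0], [40, 0, 0, -10, 0, 0, 0], [40, 0, 0, -35, 0, 0, 0], [40, 0, 0, -35, 0, 0, 0], [40, 20, 5, 0, 0, 0, 0], [40, 36, 11, 0, 0, 0, 0], [40, 36, 11, 0, 0, 0, 0], [40, 36, 11, 0, 0, 0, 0]]
  ]
}}

```text
t: 9.53
ee_pos: [0.4714, -0.1616, 0.1789]
eef_rot: [[-0.068, 0.998, 0.002], [0.998, 0.068, 0.001], [0.001, 0.002, -1.0]]
wrist_force: [0.6, 0.7, -3.0]
grip_width: 0.0509
gripper_force: 43.1
```

>>> {"op": "arm_command", "data": {
  "commands": [
    [[40, 34, 13, 0, 0, 0, 0], [40, 34, 13, 0, 0, 0, 0], [40, 34, 13, 0, 0, 0, 0], [40, 30, 11, 0, 0, 0, 0], [40, 20, 8, 10, 0, 0, 0], [40, 0, 0, 30, 0, 0, 0], [40, 0, 0, 25, 0, 0, 0], [40, 0, 0, 5, 0, 0, 0]]
  ]
}}

```text
t: 10.2
ee_pos: [0.5159, -0.0062, 0.1051]
eef_rot: [[-0.071, 0.997, -0.006], [0.997, 0.071, -0.002], [-0.001, -0.006, -1.0]]
wrist_force: [-2.4, -0.6, -1.5]
grip_width: 0.0513
gripper_force: 42.9
```

>>> {"op": "arm_command", "data": {
  "commands": [
    [[40, 0, 0, 4, 0, 0, 0], [40, 0, 0, 3, 0, 0, 0], [40, 0, 0, 2.5, 0, 0, 0], [40, 0, 0, 0, 0, 0, 0], [70, 0, 0, 0, 0, 0, 0], [70, 0, 0, 0, 0, 0, 0], [70, 0, 0, 0, 0, 0, 0], [70, 0, 0, 0, 0, 0, 0]]
  ]
}}

```text
t: 10.87
ee_pos: [0.5189, -0.0066, 0.0989]
eef_rot: [[-0.07, 0.998, 0.001], [0.998, 0.07, 0.0], [0.0, 0.001, -1.0]]
wrist_force: [0.1, -0.4, -0.3]
grip_width: 0.07
gripper_force: 0.0
```

>>> {"op": "arm_command", "data": {
  "commands": [
    [[70, 0, 0, -20, 0, 0, 0], [70, 0, 0, -30, 0, 0, 0], [70, 0, 0, -35, 0, 0, 0], [70, -36, -6, 0, 0, 0, 0], [70, -36, -6, 0, 0, 0, 0], [70, -36, -6, 0, 0, 0, 0], [70, -36, -6, 0, 0, 0, 0], [70, -36, -6, 0, 0, 0, 0]]
  ]
}}

```text
t: 11.53
ee_pos: [0.501, -0.1897, 0.1839]
eef_rot: [[-0.071, 0.997, 0.002], [0.997, 0.071, 0.001], [0.001, 0.002, -1.0]]
wrist_force: [1.7, 0.2, 0.3]
grip_width: 0.07
gripper_force: 0.0
```

>>> {"op": "arm_command", "data": {
  "commands": [
    [[70, -34, -5, 0, 0, 0, 0], [70, -34, -5, 0, 0, 0, 0], [70, -34, -5, 0, 0, 0, 0], [70, -34, -5, 0, 0, 0, 0], [70, -25, -3, 0, 0, 0, 0], [70, 0, 0, 0, 0, 0, 0], [70, 0, 0, 0, 0, 0, 0], [70, 0, 0, 0, 0, 0, 0]]
  ]
}}

```text
t: 12.2
ee_pos: [0.4898, -0.3497, 0.1831]
eef_rot: [[-0.071, 0.998, -0.0], [0.998, 0.071, 0.001], [0.001, 0.0, -1.0]]
wrist_force: [0.4, 0.1, -0.4]
grip_width: 0.0698
gripper_force: 0.0
```

```bash
python3 - <<'E'
from h import *
m=cams.camera_model('wrist');I=cams.get_image('wrist');T=cams.get_image('top')
cv2.imwrite('pics/w1.png',np.hstack([cv2.resize(I,(400,300)),cv2.resize(T[100:280,160:440],(400,257))[:257] if 0 else cv2.resize(T[100:310,160:440],(400,300))]))
E
```

```text
(no output)
```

View pics/w1.png

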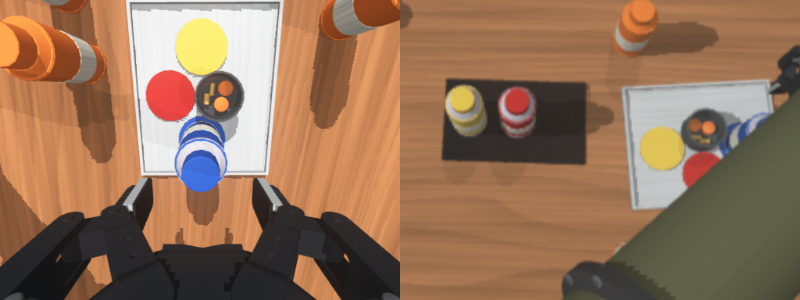

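Left half: the yellow pad is at (201,47), the red pad at (170,95), the cup at (220,97) and the blue cap at (201,172). Right half: yellow and red both stand on the mat.

```bash
python3 - <<'E'
from h import *
for n,p,z in(('ypad',(201,47),.007),('rpad',(170,95),.007),('cup',(220,95),.045),('bcap',(201,173),.137)):print(n,ray('wrist',(p[0]*1.28,p[1]*1.28),z).round(4))
E
```

```text
ypad [ 0.4803 -0.2305]
rpad [ 0.4424 -0.2934]
cup [ 0.5072 -0.2874]
bcap [ 0.4895 -0.3501]
```

>>> {"op": "arm_command", "data": {
  "commands": [
    [[70, -1, 0, 30, 0, 0, 0], [70, 0, 0, 30, 0, 0, 0], [70, 0, 0, 25, 0, 0, 0], [70, 0, 0, 0, 0, 0, 0], [40, 0, 0, 0, 0, 0, 0], [40, 0, 0, 0, 0, 0, 0], [40, 0, 0, 0, 0, 0, 0], [40, 0, 0, 0, 0, 0, 0]]
  ]
}}

```text
t: 12.97
ee_pos: [0.4904, -0.3517, 0.0997]
eef_rot: [[-0.071, 0.998, 0.002], [0.998, 0.071, -0.001], [-0.001, 0.002, -1.0]]
wrist_force: [0.1, -0.1, -2.6]
grip_width: 0.0512
gripper_force: 42.0
```

>>> {"op": "arm_command", "data": {
  "commands": [
    [[40, 0, 0, 0, 0, 0, 0], [40, 0, 0, -10, 0, 0, 0], [40, 0, 0, -35, 0, 0, 0], [40, 0, 0, -35, 0, 0, 0], [40, 20, 3, 0, 0, 0, 0], [40, 34, 6, 0, 0, 0, 0], [40, 34, 6, 0, 0, 0, 0], [40, 34, 6, 0, 0, 0, 0]]
  ]
}}

```text
t: 13.63
ee_pos: [0.5018, -0.2277, 0.1792]
eef_rot: [[-0.068, 0.998, 0.001], [0.998, 0.068, 0.0], [0.0, 0.001, -1.0]]
wrist_force: [0.7, 0.9, -2.5]
grip_width: 0.0507
gripper_force: 43.2
```

>>> {"op": "arm_command", "data": {
  "commands": [
    [[40, 34, 6, 0, 0, 0, 0], [40, 34, 6, 0, 0, 0, 0], [40, 34, 6, 0, 0, 0, 0], [40, 28, 6, 0, 0, 0, 0], [40, 20, 4, 10, 0, 0, 0], [40, 0, 0, 30, 0, 0, 0], [40, 0, 0, 25, 0, 0, 0], [40, 0, 0, 5, 0, 0, 0]]
  ]
}}

```text
t: 14.3
ee_pos: [0.5168, -0.0758, 0.1056]
eef_rot: [[-0.071, 0.997, -0.006], [0.997, 0.071, 0.0], [0.0, -0.006, -1.0]]
wrist_force: [-1.1, 0.1, -2.4]
grip_width: 0.051
gripper_force: 43.1
```

>>> {"op": "arm_command", "data": {
  "commands": [
    [[40, 0, 0, 4, 0, 0, 0], [40, 0, 0, 3, 0, 0, 0], [40, 0, 0, 3, 0, 0, 0], [40, 0, 0, 0, 0, 0, 0], [70, 0, 0, 0, 0, 0, 0], [70, 0, 0, 0, 0, 0, 0], [70, 0, 0, 0, 0, 0, 0], [70, 0, 0, 0, 0, 0, 0]]
  ]
}}

```text
t: 14.97
ee_pos: [0.5199, -0.0768, 0.099]
eef_rot: [[-0.07, 0.998, 0.001], [0.998, 0.07, 0.0], [0.0, 0.001, -1.0]]
wrist_force: [0.1, -0.2, 0.4]
grip_width: 0.0702
gripper_force: 0.0
```

>>> {"op": "arm_command", "data": {
  "commands": [
    [[70, 0, 0, -20, 0, 0, 0], [70, 0, 0, -30, 0, 0, 0], [70, 0, 0, -35, 0, 0, 0], [75, -32, -4, 0, 0, 0, 0], [75, -32, -4, 0, 0, 0, 0], [75, -32, -4, 0, 0, 0, 0], [75, -32, -4, 0, 0, 0, 0], [75, 0, 0, 0, 0, 0, 0]]
  ]
}}

```text
t: 15.63
ee_pos: [0.5104, -0.2137, 0.1844]
eef_rot: [[-0.06, 0.998, 0.001], [0.998, 0.06, -0.005], [-0.005, 0.001, -1.0]]
wrist_force: [-0.8, -0.4, 0.5]
grip_width: 0.0753
gripper_force: 0.0
```

>>> {"op": "arm_command", "data": {
  "commands": [
    [[76, -36, -4, 0, 0, 0, 0], [76, -37, -4, 20, 0, 0, 0], [76, 0, 0, 35, 0, 0, 0], [76, 0, 0, 35, 0, 0, 0], [76, 0, 0, 20, 0, 0, 0], [76, 0, 0, 0, 0, 0, 0], [76, 0, 0, 0, 0, 0, 0], [76, 0, 0, 0, 0, 0, 0]]
  ]
}}

```text
t: 16.3
ee_pos: [0.5106, -0.279, 0.0752]
eef_rot: [[-0.07, 0.998, 0.002], [0.998, 0.07, -0.001], [-0.001, 0.002, -1.0]]
wrist_force: [-0.2, -0.8, 0.7]
grip_width: 0.0759
gripper_force: 0.0
```

```bash
python3 - <<'E'
from h import *
print(bot.read_state()['ee_pos'])
I=cams.get_image('wrist');T=cams.get_image('scene')
cv2.imwrite('pics/w2.png',np.hstack([cv2.resize(I,(400,300)),cv2.resize(T[110:290,50:290],(400,300))]))
E
```

```text
[ 0.5105946  -0.27897592  0.07522038]
```

View pics/w2.png

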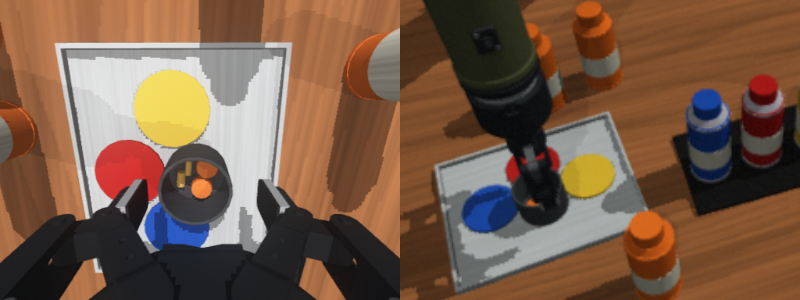

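The cup rim centre is at about (195,193) in the left half, between the fingers and slightly left of their middle. All three cans stand on the mat.

```bash
python3 - <<'E'
from h import *
print(bot.read_state()['ee_pos'],ray('wrist',(195*1.28,193*1.28),.045),ray('wrist',(171*1.28,107*1.28),.007),ray('wrist',(129*1.28,171*1.28),.007))
E
```

```text
[ 0.51099263 -0.27894532  0.07568935] [ 0.50623813 -0.29136443] [ 0.4800543  -0.22916506] [ 0.44164269 -0.29273527]
```

>>> {"op": "arm_command", "data": {
  "commands": [
    [[76, -10, -4.5, 0, 0, 0, 0], [76, 0, 0, 15, 0, 0, 0], [76, 0, 0, 15, 0, 0, 0], [76, 0, 0, 10, 0, 0, 0], [76, 0, 0, 0, 0, 0, 0], [50, 0, 0, 0, 0, 0, 0], [50, 0, 0, 0, 0, 0, 0], [50, 0, 0, 0, 0, 0, 0]]
  ]
}}

```text
t: 17.07
ee_pos: [0.5061, -0.2888, 0.0339]
eef_rot: [[-0.07, 0.998, 0.001], [0.998, 0.07, -0.0], [-0.0, 0.001, -1.0]]
wrist_force: [0.6, -0.4, -1.4]
grip_width: 0.0597
gripper_force: 43.2
```

>>> {"op": "arm_command", "data": {
  "commands": [
    [[50, 0, 0, 0, 0, 0, 0], [50, 0, 0, 0, 0, 0, 0], [50, 0, 0, -10, 0, 0, 0], [50, 0, 0, -10, 0, 0, 0], [50, 0, 0, -30, 0, 0, 0], [50, 0, 0, -30, 0, 0, 0], [50, 0, 0, 0, 0, 0, 0], [50, 0, 0, 0, 0, 0, 0]]
  ]
}}

```text
t: 17.73
ee_pos: [0.5071, -0.2896, 0.1164]
eef_rot: [[-0.07, 0.998, 0.005], [0.998, 0.07, -0.001], [-0.001, 0.005, -1.0]]
wrist_force: [0.1, 0.6, -1.8]
grip_width: 0.0596
gripper_force: 44.3
```

>>> {"op": "arm_command", "data": {
  "commands": [
    [[50, 0, 0, -35, 0, 0, 0], [50, 0, 0, -35, 0, 0, 0], [50, 20, 3, -14, 0, 0, 0], [50, 36, 5.4, 0, 0, 0, 0], [50, 36, 5.4, 0, 0, 0, 0], [50, 36, 5.4, 0, 0, 0, 0], [50, 36, 5.4, 0, 0, 0, 0], [50, 36, 5.4, 0, 0, 0, 0]]
  ]
}}

```text
t: 18.4
ee_pos: [0.5208, -0.0852, 0.197]
eef_rot: [[-0.07, 0.998, -0.001], [0.998, 0.07, 0.001], [0.001, -0.001, -1.0]]
wrist_force: [1.5, -0.7, -0.9]
grip_width: 0.0596
gripper_force: 44.4
```

>>> {"op": "arm_command", "data": {
  "commands": [
    [[50, 36, 5.4, 0, 0, 0, 0], [50, 36, 5.4, 0, 0, 0, 0], [50, 36, 5.4, 0, 0, 0, 0], [50, 36, 5.4, 0, 0, 0, 0], [50, 36, 5.4, 0, 0, 0, 0], [50, 36, 5.4, 0, 0, 0, 0], [50, 36, 5.4, 0, 0, 0, 0], [50, 20, 3, 0, 0, 0, 0]]
  ]
}}

```text
t: 19.07
ee_pos: [0.542, 0.1926, 0.1967]
eef_rot: [[-0.076, 0.997, -0.002], [0.997, 0.076, 0.001], [0.001, -0.002, -1.0]]
wrist_force: [-0.4, 0.5, -0.8]
grip_width: 0.0597
gripper_force: 44.4
```

>>> {"op": "arm_command", "data": {
  "commands": [
    [[50, 0, 0, 0, 0, 0, 0], [50, 0, 0, 0, 0, 0, 0], [50, 0, 0, 0, 0, 0, 0], [50, 0, 0, 0, 0, 0, 0], [50, 0, 0, 0, 0, 0, 0], [50, 0, 0, 0, 0, 0, 0], [50, 0, 0, 0, 0, 0, 0], [50, 0, 0, 0, 0, 0, 0]]
  ]
}}

```text
t: 19.73
ee_pos: [0.5433, 0.1867, 0.1977]
eef_rot: [[-0.069, 0.998, 0.0], [0.998, 0.069, 0.0], [0.0, 0.0, -1.0]]
wrist_force: [0.2, -0.5, -1.3]
grip_width: 0.0596
gripper_force: 44.4
```

```bash
python3 - <<'E'
from h import *
print(bot.read_state()['ee_pos'])
I=cams.get_image('wrist');S=cams.get_image('scene')
for k in blobs(I,(40,90,40),(85,255,255),80)[:3]:
    e=cv2.fitEllipse(cv2.convexHull(k));print('coaster',e,ray('wrist',e[0],.006).round(4))
for c in (ray('wrist',(p[0],p[1]),.006) for p in ()):pass
cv2.imwrite('pics/w3.png',np.hstack([cv2.resize(I,(400,300)),cv2.resize(S[90:290,190:457],(400,300))]))
E
```

```text
[0.54330696 0.18667872 0.19772288]
coaster ((273.99920654296875, 71.7392349243164), (83.24371337890625, 90.00081634521484), 5.734712600708008) [0.5518 0.2975]
```

View pics/w3.png

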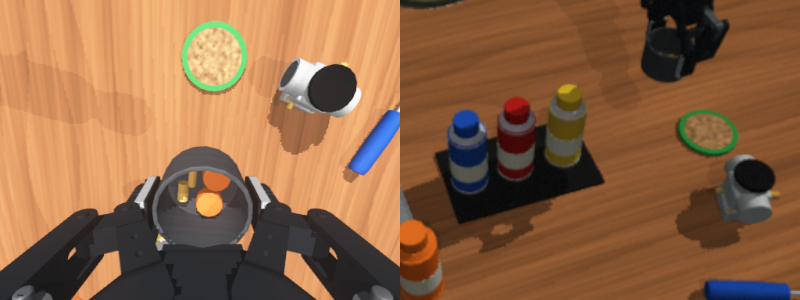

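The cup is held upright between the fingers with its rim at (202,208). The coaster is at (214,56), with the carburettor to its right. The scene half shows all three cans upright on the mat.

```bash
python3 - <<'E'
from h import *
print(bot.read_state()['ee_pos'],ray('wrist',(202*1.28,207*1.28),.209))
E
```

```text
[0.54327054 0.18698686 0.19766339] [0.54305535 0.18824736]
```

>>> {"op": "arm_command", "data": {
  "commands": [
    [[50, 30, 5, 0, 0, 0, 0], [50, 35, 5, 0, 0, 0, 0], [50, 30, 5, 0, 0, 0, 0], [50, 13, 2, 0, 0, 0, 0], [50, 0, 0, 30, 0, 0, 0], [50, 0, 0, 35, 0, 0, 0], [50, 0, 0, 30, 0, 0, 0], [50, 0, 0, 25, 0, 0, 0]]
  ]
}}

```text
t: 20.5
ee_pos: [0.5517, 0.2956, 0.0752]
eef_rot: [[-0.07, 0.998, -0.002], [0.998, 0.07, -0.001], [-0.001, -0.002, -1.0]]
wrist_force: [-0.7, -0.5, -1.4]
grip_width: 0.0596
gripper_force: 44.4
```

>>> {"op": "arm_command", "data": {
  "commands": [
    [[50, 0, 0, 15, 0, 0, 0], [50, 0, 0, 10, 0, 0, 0], [50, 0, 0, 5, 0, 0, 0], [50, 0, 0, 0, 0, 0, 0], [50, 0, 0, 0, 0, 0, 0], [50, 0, 0, 0, 0, 0, 0], [50, 0, 0, 0, 0, 0, 0], [50, 0, 0, 0, 0, 0, 0]]
  ]
}}

```text
t: 21.17
ee_pos: [0.5532, 0.2964, 0.0487]
eef_rot: [[-0.07, 0.998, 0.001], [0.998, 0.07, 0.001], [0.001, 0.001, -1.0]]
wrist_force: [-0.1, 0.5, -1.4]
grip_width: 0.0599
gripper_force: 44.4
```

>>> {"op": "arm_command", "data": {
  "commands": [
    [[50, 0, 0, 5, 0, 0, 0], [50, 0, 0, 3, 0, 0, 0], [50, 0, 0, 3, 0, 0, 0], [50, 0, 0, 0, 0, 0, 0], [75, 0, 0, 0, 0, 0, 0], [75, 0, 0, 0, 0, 0, 0], [75, 0, 0, 0, 0, 0, 0], [75, 0, 0, 0, 0, 0, 0]]
  ]
}}

```text
t: 21.83
ee_pos: [0.5527, 0.2961, 0.0367]
eef_rot: [[-0.07, 0.998, 0.0], [0.998, 0.07, 0.0], [0.0, 0.0, -1.0]]
wrist_force: [-0.5, 0.0, -0.1]
grip_width: 0.0751
gripper_force: 0.0
```

>>> {"op": "arm_command", "data": {
  "commands": [
    [[75, 0, 0, -15, 0, 0, 0], [75, 0, 0, -35, 0, 0, 0], [75, 0, 0, -35, 0, 0, 0], [70, 0, 0, -35, 0, 0, 0], [70, 0, 0, -28, 0, 0, 0], [70, -36, -5, 0, 0, 0, 0], [70, -36, -5, 0, 0, 0, 0], [70, 0, 0, 0, 0, 0, 0]]
  ]
}}

```text
t: 22.5
ee_pos: [0.549, 0.2141, 0.187]
eef_rot: [[-0.06, 0.998, 0.002], [0.998, 0.06, -0.002], [-0.002, 0.002, -1.0]]
wrist_force: [0.4, -2.3, 0.4]
grip_width: 0.0702
gripper_force: 0.0
```

```bash
python3 - <<'E'
from h import *
m=cams.camera_model('wrist');print(bot.read_state()['ee_pos'])
I=cams.get_image('wrist');S=cams.get_image('scene')
for k in blobs(I,(40,90,40),(85,255,255),80)[:3]:
    e=cv2.fitEllipse(cv2.convexHull(k));print('coaster',e,ray('w',e[0],.006,m).round(4))
c=(276,100)
cv2.imwrite('pics/w4.png',np.hstack([cv2.resize(I[0:240,100:420],(400,300)),cv2.resize(S[120:260,300:487],(400,300))]))
E
```

```text
[0.54898675 0.21410334 0.18695733]
coaster ((266.068115234375, 97.15837860107422), (84.23673248291016, 88.65496826171875), 3.9602572917938232) [0.5519 0.2974]
```

View pics/w4.png

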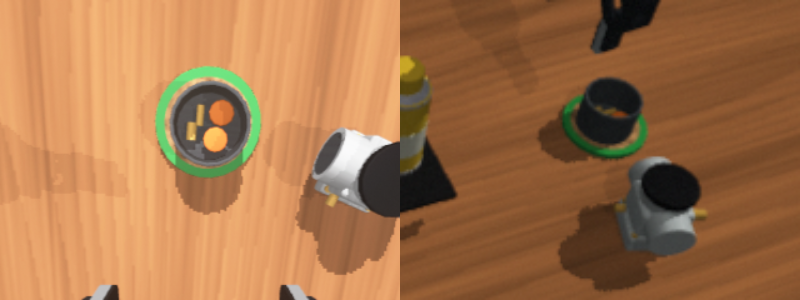

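```bash
python3 - <<'E'
from h import *
s=bot.read_state();print(s['ee_pos'],ray('wrist',(268.8,99.2),.048),ray('wrist',(266.1,97.2),.006))
E
```

```text
[0.54827546 0.22128096 0.18619452] [0.55221932 0.30150938] [0.55062191 0.30520821]
```

Cup centred on the coaster to within about 4 mm by measurement, with an even cork ring visible around it, and the carburettor is untouched. Next I'll take the blue can back.

>>> {"op": "arm_command", "data": {
  "commands": [
    [[70, -30, -6, 0, 0, 0, 0], [70, -38, -6, 0, 0, 0, 0], [70, -38, -6, 0, 0, 0, 0], [70, -38, -6, 0, 0, 0, 0], [70, -38, -6, 0, 0, 0, 0], [70, -38, -6, 0, 0, 0, 0], [70, -38, -6, 0, 0, 0, 0], [70, -37, -6, 0, 0, 0, 0]]
  ]
}}

```text
t: 23.27
ee_pos: [0.5207, -0.0748, 0.1854]
eef_rot: [[-0.072, 0.997, 0.001], [0.997, 0.072, 0.001], [0.001, 0.001, -1.0]]
wrist_force: [0.8, -0.7, 0.8]
grip_width: 0.0703
gripper_force: 0.0
```

>>> {"op": "arm_command", "data": {
  "commands": [
    [[70, 0, 0, 0, 0, 0, 0], [70, 0, 0, 0, 0, 0, 0], [70, 0, 0, 0, 0, 0, 0], [70, 0, 0, 0, 0, 0, 0], [70, 0, 0, 0, 0, 0, 0], [70, 0, 0, 0, 0, 0, 0], [70, 0, 0, 0, 0, 0, 0], [70, 0, 0, 0, 0, 0, 0]]
  ]
}}

```text
t: 23.93
ee_pos: [0.5206, -0.0735, 0.1846]
eef_rot: [[-0.071, 0.997, -0.0], [0.997, 0.071, -0.0], [-0.0, -0.0, -1.0]]
wrist_force: [0.6, -0.2, -0.8]
grip_width: 0.0699
gripper_force: 0.0
```

>>> {"op": "arm_command", "data": {
  "commands": [
    [[70, -3.3, -0.5, 0, 0, 0, 0], [70, 0, 0, 30, 0, 0, 0], [70, 0, 0, 35, 0, 0, 0], [70, 0, 0, 21, 0, 0, 0], [70, 0, 0, 0, 0, 0, 0], [40, 0, 0, 0, 0, 0, 0], [40, 0, 0, 0, 0, 0, 0], [40, 0, 0, 0, 0, 0, 0]]
  ]
}}

```text
t: 24.6
ee_pos: [0.5213, -0.0777, 0.1001]
eef_rot: [[-0.07, 0.998, 0.003], [0.998, 0.07, 0.0], [0.0, 0.003, -1.0]]
wrist_force: [0.5, -0.0, -2.2]
grip_width: 0.0509
gripper_force: 41.9
```

>>> {"op": "arm_command", "data": {
  "commands": [
    [[40, 0, 0, 0, 0, 0, 0], [40, 0, 0, -10, 0, 0, 0], [40, 0, 0, -35, 0, 0, 0], [40, 0, 0, -35, 0, 0, 0], [40, -20, -3.5, 0, 0, 0, 0], [40, -34, -6, 0, 0, 0, 0], [40, -34, -6, 0, 0, 0, 0], [40, -34, -6, 0, 0, 0, 0]]
  ]
}}

```text
t: 25.27
ee_pos: [0.5077, -0.2014, 0.1801]
eef_rot: [[-0.072, 0.997, 0.002], [0.997, 0.072, 0.001], [0.001, 0.003, -1.0]]
wrist_force: [0.9, -0.9, -3.0]
grip_width: 0.0511
gripper_force: 43.5
```

>>> {"op": "arm_command", "data": {
  "commands": [
    [[40, -34, -6, 0, 0, 0, 0], [40, -34, -6, 0, 0, 0, 0], [40, -34, -6, 0, 0, 0, 0], [40, -30, -6, 0, 0, 0, 0], [40, -18, -4, 0, 0, 0, 0], [40, 0, 0, 0, 0, 0, 0], [40, 0, 0, 0, 0, 0, 0], [40, 0, 0, 0, 0, 0, 0]]
  ]
}}

```text
t: 25.93
ee_pos: [0.4905, -0.3514, 0.1791]
eef_rot: [[-0.071, 0.997, 0.001], [0.997, 0.071, 0.001], [0.001, 0.001, -1.0]]
wrist_force: [0.7, 1.1, -3.3]
grip_width: 0.0508
gripper_force: 43.4
```

```bash
python3 - <<'E'
from h import *
s=bot.read_state();m=cams.camera_model('wrist');I=cams.get_image('wrist');print(s['ee_pos'])
for n,lo,hi in(('y',(20,120,120),(35,255,255)),('r',(0,170,90),(4,255,255)),('b',(105,150,60),(125,255,255))):
  for k in blobs(I,lo,hi,300)[:3]:
    e=cv2.fitEllipse(cv2.convexHull(k));print(n,np.round(e[0]),np.round(e[1]),ray('w',e[0],.007,m).round(4),ray('w',e[0],.2,m).round(4))
cv2.imwrite('pics/w5.png',I)
E
```

```text
[ 0.4905052  -0.35139448  0.17912757]
y [257.  57.] [67. 74.] [ 0.4801 -0.2308] [ 0.4836 -0.265 ]
r [216. 120.] [62. 65.] [ 0.4419 -0.2946] [ 0.4706 -0.2868]
b [259. 270.] [105. 114.] [ 0.4997 -0.4702] [ 0.4903 -0.3468]
b [258. 246.] [ 94. 113.] [ 0.4958 -0.4376] [ 0.489  -0.3356]
b [258. 176.] [57. 59.] [ 0.4892 -0.3517] [ 0.4868 -0.3063]
```

>>> {"op": "arm_command", "data": {
  "commands": [
    [[40, 0, -1, 30, 0, 0, 0], [40, 0, 0, 30, 0, 0, 0], [40, 0, 0, 10, 0, 0, 0], [40, 0, 0, 5, 0, 0, 0], [40, 0, 0, 0, 0, 0, 0], [40, 0, 0, 2, 0, 0, 0], [40, 0, 0, 2, 0, 0, 0], [40, 0, 0, 0, 0, 0, 0]]
  ]
}}

```text
t: 26.65
ee_pos: [0.4898, -0.3527, 0.1007]
eef_rot: [[-0.07, 0.998, 0.002], [0.998, 0.07, -0.001], [-0.001, 0.002, -1.0]]
wrist_force: [-0.9, -0.5, -2.0]
grip_width: 0.0509
gripper_force: 43.6
```

>>> {"op": "arm_command", "data": {
  "commands": [
    [[40, 0, 0, 0.7, 0, 0, 0], [40, 0, 0, 0.7, 0, 0, 0], [40, 0, 0, 0, 0, 0, 0], [70, 0, 0, 0, 0, 0, 0], [70, 0, 0, 0, 0, 0, 0], [70, 0, 0, 0, 0, 0, 0], [70, 0, 0, 0, 0, 0, 0], [70, 0, 0, 0, 0, 0, 0]]
  ]
}}

```text
t: 27.32
ee_pos: [0.489, -0.3523, 0.0981]
eef_rot: [[-0.07, 0.998, -0.0], [0.998, 0.07, 0.0], [0.0, -0.0, -1.0]]
wrist_force: [0.0, -0.0, -0.5]
grip_width: 0.0699
gripper_force: 0.0
```

>>> {"op": "arm_command", "data": {
  "commands": [
    [[70, 0, 0, -20, 0, 0, 0], [70, 0, 0, -30, 0, 0, 0], [70, 0, 0, -35, 0, 0, 0], [70, 36, 5, 0, 0, 0, 0], [70, 36, 6, 0, 0, 0, 0], [70, 36, 6, 0, 0, 0, 0], [70, 36, 6, 0, 0, 0, 0], [70, 36, 6, 0, 0, 0, 0]]
  ]
}}

```text
t: 27.98
ee_pos: [0.5051, -0.1692, 0.1831]
eef_rot: [[-0.07, 0.998, 0.0], [0.998, 0.07, 0.0], [0.0, 0.0, -1.0]]
wrist_force: [1.5, 0.3, -0.5]
grip_width: 0.0702
gripper_force: 0.0
```

>>> {"op": "arm_command", "data": {
  "commands": [
    [[70, 36, 6, 0, 0, 0, 0], [70, 36, 6, 0, 0, 0, 0], [70, 36, 6, 0, 0, 0, 0], [70, 36, 4, 0, 0, 0, 0], [70, 19, 2, 0, 0, 0, 0], [70, 0, 0, 0, 0, 0, 0], [70, 0, 0, 0, 0, 0, 0], [70, 0, 0, 0, 0, 0, 0]]
  ]
}}

```text
t: 28.65
ee_pos: [0.5177, -0.0077, 0.1832]
eef_rot: [[-0.069, 0.998, 0.0], [0.998, 0.069, -0.001], [-0.001, 0.0, -1.0]]
wrist_force: [-0.2, -0.5, -1.2]
grip_width: 0.0702
gripper_force: 0.0
```

>>> {"op": "arm_command", "data": {
  "commands": [
    [[70, 1, 1, 30, 0, 0, 0], [70, 0, 0, 35, 0, 0, 0], [70, 0, 0, 19.5, 0, 0, 0], [70, 0, 0, 0, 0, 0, 0], [40, 0, 0, 0, 0, 0, 0], [40, 0, 0, 0, 0, 0, 0], [40, 0, 0, 0, 0, 0, 0], [40, 0, 0, 0, 0, 0, 0]]
  ]
}}

```text
t: 29.32
ee_pos: [0.5196, -0.0055, 0.1]
eef_rot: [[-0.07, 0.998, 0.002], [0.998, 0.07, 0.001], [0.001, 0.002, -1.0]]
wrist_force: [-0.2, -0.1, -1.5]
grip_width: 0.0513
gripper_force: 41.9
```

>>> {"op": "arm_command", "data": {
  "commands": [
    [[40, 0, 0, 0, 0, 0, 0], [40, 0, 0, -10, 0, 0, 0], [40, 0, 0, -35, 0, 0, 0], [40, 0, 0, -35, 0, 0, 0], [40, -20, -7, 0, 0, 0, 0], [40, -34, -12, 0, 0, 0, 0], [40, -34, -12, 0, 0, 0, 0], [40, -34, -12, 0, 0, 0, 0]]
  ]
}}

```text
t: 29.98
ee_pos: [0.4841, -0.1311, 0.1797]
eef_rot: [[-0.072, 0.997, 0.001], [0.997, 0.072, 0.001], [0.001, 0.002, -1.0]]
wrist_force: [0.4, -0.1, -1.7]
grip_width: 0.0509
gripper_force: 43.1
```

>>> {"op": "arm_command", "data": {
  "commands": [
    [[40, -34, -12, 0, 0, 0, 0], [40, -34, -12, 0, 0, 0, 0], [40, -34, -12, 0, 0, 0, 0], [40, -34, -11, 0, 0, 0, 0], [40, -22, -6, 0, 0, 0, 0], [40, 0, 0, 0, 0, 0, 0], [40, 0, 0, 0, 0, 0, 0], [40, 0, 0, 0, 0, 0, 0]]
  ]
}}

```text
t: 30.65
ee_pos: [0.4429, -0.2908, 0.179]
eef_rot: [[-0.07, 0.998, 0.0], [0.998, 0.07, 0.001], [0.001, 0.0, -1.0]]
wrist_force: [0.2, 0.0, -2.5]
grip_width: 0.0511
gripper_force: 43.0
```

>>> {"op": "arm_command", "data": {
  "commands": [
    [[40, -2, -0.5, 30, 0, 0, 0], [40, 0, 0, 30, 0, 0, 0], [40, 0, 0, 10, 0, 0, 0], [40, 0, 0, 5, 0, 0, 0], [40, 0, 0, 0, 0, 0, 0], [40, 0, 0, 2.5, 0, 0, 0], [40, 0, 0, 2, 0, 0, 0], [40, 0, 0, 0.5, 0, 0, 0]]
  ]
}}

```text
t: 31.32
ee_pos: [0.4435, -0.294, 0.1008]
eef_rot: [[-0.071, 0.998, 0.003], [0.998, 0.071, -0.0], [-0.0, 0.003, -1.0]]
wrist_force: [-3.2, 2.8, 10.1]
grip_width: 0.0508
gripper_force: 43.9
```

>>> {"op": "arm_command", "data": {
  "commands": [
    [[40, 0, 0, 0.5, 0, 0, 0], [40, 0, 0, 0, 0, 0, 0], [40, 0, 0, 0, 0, 0, 0], [70, 0, 0, 0, 0, 0, 0], [70, 0, 0, 0, 0, 0, 0], [70, 0, 0, 0, 0, 0, 0], [70, 0, 0, 0, 0, 0, 0], [70, 0, 0, 0, 0, 0, 0]]
  ]
}}

```text
t: 31.98
ee_pos: [0.4424, -0.2934, 0.0983]
eef_rot: [[-0.07, 0.998, 0.0], [0.998, 0.07, 0.0], [-0.0, 0.0, -1.0]]
wrist_force: [-0.6, 0.7, -0.1]
grip_width: 0.0702
gripper_force: 0.0
```

>>> {"op": "arm_command", "data": {
  "commands": [
    [[70, 0, 0, -20, 0, 0, 0], [70, 0, 0, -30, 0, 0, 0], [70, 0, 0, -35, 0, 0, 0], [70, 36, 10, 0, 0, 0, 0], [70, 36, 10.5, 0, 0, 0, 0], [70, 36, 10.5, 0, 0, 0, 0], [70, 36, 10.5, 0, 0, 0, 0], [70, 36, 10.5, 0, 0, 0, 0]]
  ]
}}

```text
t: 32.65
ee_pos: [0.4816, -0.1084, 0.1835]
eef_rot: [[-0.07, 0.998, 0.001], [0.998, 0.07, 0.001], [0.001, 0.001, -1.0]]
wrist_force: [0.4, 0.2, 0.6]
grip_width: 0.0698
gripper_force: 0.0
```

>>> {"op": "arm_command", "data": {
  "commands": [
    [[70, 36, 10.5, 0, 0, 0, 0], [70, 36, 10.5, 0, 0, 0, 0], [70, 36, 10.5, 0, 0, 0, 0], [70, 36, 10.5, 0, 0, 0, 0], [70, 27, 8, 0, 0, 0, 0], [70, 0, 0, 0, 0, 0, 0], [70, 0, 0, 0, 0, 0, 0], [70, 0, 0, 0, 0, 0, 0]]
  ]
}}

```text
t: 33.32
ee_pos: [0.5192, 0.0629, 0.183]
eef_rot: [[-0.07, 0.998, -0.0], [0.998, 0.07, -0.001], [-0.001, -0.0, -1.0]]
wrist_force: [-0.7, -0.8, -0.7]
grip_width: 0.0701
gripper_force: 0.0
```

>>> {"op": "arm_command", "data": {
  "commands": [
    [[70, 1, 0, 30, 0, 0, 0], [70, 0, 0, 35, 0, 0, 0], [70, 0, 0, 19.5, 0, 0, 0], [70, 0, 0, 0, 0, 0, 0], [40, 0, 0, 0, 0, 0, 0], [40, 0, 0, 0, 0, 0, 0], [40, 0, 0, 0, 0, 0, 0], [40, 0, 0, 0, 0, 0, 0]]
  ]
}}

```text
t: 33.98
ee_pos: [0.5201, 0.0648, 0.1]
eef_rot: [[-0.07, 0.998, 0.002], [0.998, 0.07, 0.001], [0.001, 0.002, -1.0]]
wrist_force: [0.1, -0.9, 0.5]
grip_width: 0.0511
gripper_force: 42.2
```

>>> {"op": "arm_command", "data": {
  "commands": [
    [[40, 0, 0, 0, 0, 0, 0], [40, 0, 0, -10, 0, 0, 0], [40, 0, 0, -35, 0, 0, 0], [40, 0, 0, -35, 0, 0, 0], [40, -20, -4, 0, 0, 0, 0], [40, -34, -7, 0, 0, 0, 0], [40, -34, -7, 0, 0, 0, 0], [40, -34, -7, 0, 0, 0, 0]]
  ]
}}

```text
t: 34.65
ee_pos: [0.5027, -0.0597, 0.1796]
eef_rot: [[-0.072, 0.997, 0.001], [0.997, 0.072, 0.001], [0.001, 0.001, -1.0]]
wrist_force: [0.4, -0.6, -2.6]
grip_width: 0.0514
gripper_force: 43.4
```

>>> {"op": "arm_command", "data": {
  "commands": [
    [[40, -34, -7, 0, 0, 0, 0], [40, -34, -7, 0, 0, 0, 0], [40, -34, -7, 0, 0, 0, 0], [40, -34, -7, 0, 0, 0, 0], [40, -20, -4, 0, 0, 0, 0], [40, -10, -2, 0, 0, 0, 0], [40, 0, 0, 0, 0, 0, 0], [40, 0, 0, 0, 0, 0, 0]]
  ]
}}

```text
t: 35.32
ee_pos: [0.4805, -0.2267, 0.1791]
eef_rot: [[-0.069, 0.998, 0.0], [0.998, 0.069, 0.001], [0.001, 0.0, -1.0]]
wrist_force: [0.5, 1.4, -2.3]
grip_width: 0.0507
gripper_force: 43.4
```

Need another −4.5 mm in y, then down.

>>> {"op": "arm_command", "data": {
  "commands": [
    [[40, -4.5, -0.5, 20, 0, 0, 0], [40, 0, 0, 30, 0, 0, 0], [40, 0, 0, 20, 0, 0, 0], [40, 0, 0, 5, 0, 0, 0], [40, 0, 0, 0, 0, 0, 0], [40, 0, 0, 2.5, 0, 0, 0], [40, 0, 0, 1.5, 0, 0, 0], [40, 0, 0, 0.5, 0, 0, 0]]
  ]
}}

```text
t: 35.98
ee_pos: [0.4817, -0.2307, 0.1009]
eef_rot: [[-0.071, 0.997, 0.002], [0.997, 0.071, 0.001], [0.001, 0.002, -1.0]]
wrist_force: [-2.6, 2.5, 9.0]
grip_width: 0.051
gripper_force: 44.1
```

>>> {"op": "arm_command", "data": {
  "commands": [
    [[40, 0, 0, 0.5, 0, 0, 0], [40, 0, 0, 0, 0, 0, 0], [40, 0, 0, 0, 0, 0, 0], [70, 0, 0, 0, 0, 0, 0], [70, 0, 0, 0, 0, 0, 0], [70, 0, 0, 0, 0, 0, 0], [70, 0, 0, 0, 0, 0, 0], [70, 0, 0, 0, 0, 0, 0]]
  ]
}}

```text
t: 36.65
ee_pos: [0.4806, -0.2311, 0.0988]
eef_rot: [[-0.07, 0.998, 0.0], [0.998, 0.07, 0.0], [-0.0, 0.0, -1.0]]
wrist_force: [0.6, 0.4, -0.3]
grip_width: 0.07
gripper_force: 0.0
```

>>> {"op": "arm_command", "data": {
  "commands": [
    [[70, 0, 0, -20, 0, 0, 0], [70, 0, 0, -30, 0, 0, 0], [70, 0, 0, -35, 0, 0, 0], [70, 0, 0, -35, 0, 0, 0], [70, 36, 0, -30, 0, 0, 0], [70, 36, 0, 0, 0, 0, 0], [70, 36, 0, 0, 0, 0, 0], [70, 36, 0, 0, 0, 0, 0]]
  ]
}}

```text
t: 37.32
ee_pos: [0.4706, -0.0903, 0.2462]
eef_rot: [[-0.069, 0.998, 0.003], [0.998, 0.069, 0.002], [0.002, 0.003, -1.0]]
wrist_force: [0.9, 0.8, -0.3]
grip_width: 0.0701
gripper_force: 0.0
```

>>> {"op": "arm_command", "data": {
  "commands": [
    [[70, 36, 0, 0, 0, 0, 0], [70, 36, 0, 0, 0, 0, 0], [70, 36, 0, 0, 0, 0, 0], [70, 36, 0, 0, 0, 0, 0], [70, 36, 0, 0, 0, 0, 0], [70, 0, 0, 0, 0, 0, 0], [70, 0, 0, 0, 0, 0, 0], [70, 0, 0, 0, 0, 0, 0]]
  ]
}}

```text
t: 37.98
ee_pos: [0.4581, 0.0874, 0.2452]
eef_rot: [[-0.07, 0.998, -0.0], [0.998, 0.07, -0.001], [-0.001, -0.0, -1.0]]
wrist_force: [0.6, -0.7, -0.3]
grip_width: 0.07
gripper_force: 0.0
```

```bash
python3 - <<'E'
from h import *
S=cams.get_image('scene');T=cams.get_image('top')
cv2.imwrite('pics/f.png',np.hstack([cv2.resize(S[145:285,60:220],(400,350),interpolation=2),cv2.resize(T[140:260,303:440],(400,350),interpolation=2)]))
cv2.imwrite('pics/f_s.png',S)
E
```

```text
(no output)
```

View pics/f.png

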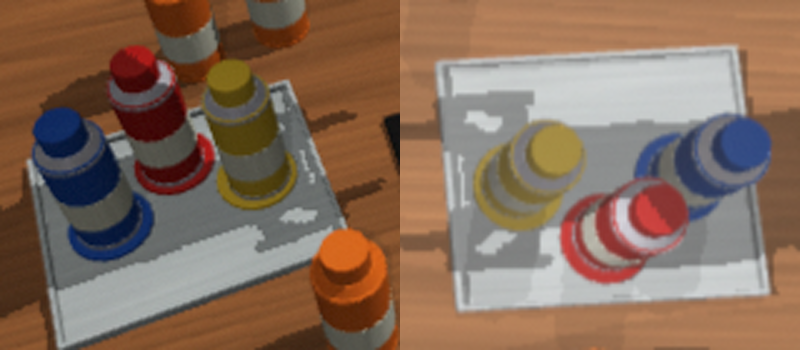

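View pics/f_s.png

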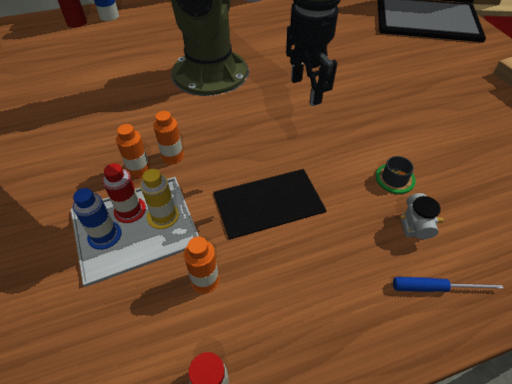

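All three cans are back upright on their own pads with visible pad rings around them, and the cup is on the coaster. I'll check centring by comparing with the starting pictures.

```bash
python3 - <<'E'
from h import *
A=cv2.imread('pics/scene0.png');B=cv2.imread('pics/f_s.png')
# shift of each can's cap between start and now, by template match (upsampled)
for n,(u,v) in {'y':(150,175),'r':(114,171),'b':(84,195)}.items():
  f=lambda I,r:cv2.resize(cv2.cvtColor(I[v-r+8:v+r+8,u-r:u+r],cv2.COLOR_BGR2HSV)[...,1],None,fx=8,fy=8,interpolation=2)
  s=cv2.matchTemplate(f(B,26),f(A,20),cv2.TM_CCOEFF_NORMED);_,q,_,l=cv2.minMaxLoc(s)
  d=np.array(l)/8-6;print(n,d,round(q,2),(1000*(ray('scene',(u+d[0],v+d[1]),.137)-ray('scene',(u,v),.137))).round(1),'mm')
E
```

```text
y [ 1.125 -0.125] 0.93 [0.4 2. ] mm
r [-0.75  0.5 ] 0.97 [ 0.8 -1.5] mm
b [-0.75  0.25] 0.98 [ 0.1 -1.3] mm
```

Each can is within about 2 mm of its starting position on its pad. I'm handing the job in.

```bash
python3 -c "
from workcell import bot
print(bot.finish_job())"
```

```text
the job is handed in; nothing more can be done
None
```

The job is done and handed in, in the order asked: the cup stands in the middle of the coaster (within about 4 mm) and each can stands upright on the pad of its own colour, within about 2 mm of where it started; the carburettor was not touched.

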